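# Change the honing roller and rack the sharpening stones

## Task

Change the roller of the instrument-sharpening stand: flip its cam lever open, lower the worn roller out of the open-ended slots and lay it flat in the shallow steel tray, then bring the spare roller up through the slots onto its seats and flip the lever fully shut again. Lean every sharpening stone that lies on the trolley top lengthwise up the drying rack, its lower end on the base behind the front lip and its back on the steel bar, side by side and each resting freely.

Things in the scene. Friction and masses are not known exactly. Their poses are not given: they have to be found in the camera images.
- stand: fixed sharpening stand, x -60 to +100 mm, 132 mm wide, 122 mm high. Origin under it, below the seats; -x is its open front, z up. 10 mm base plate; white housing 55 mm high at the back (x > +52 mm). Two upright cheeks 8 mm thick, inner faces at y = +-54 mm, carry the axle ends in like L-shaped slots (see seat, slot_top, slot_mouth); nothing joins them above the base.
- seat (a point): where the middle of a seated roller's axle lies: midway between the cheeks, 100 mm above the trolley top; axes as the stand's. In each cheek the axle sits between the rear post (6.5 mm behind) and a lip 3 mm high (6 to 10 mm in front). A level channel, ceiling 13 mm above the seat's centre, leads forward over the lip: lift the axle 4 to 7 mm to pass.
- slot_top (a point): midway between the cheeks: where the axle passes from the level channel to the upright one, 18 mm in front of the seat and 5.5 mm higher; axes as the stand's. The upright channel is 16 mm wide (x -26 to -10 mm from the seat).
- slot_mouth (a point): midway between the cheeks, 18 mm in front of the seat and 22 mm below it: the open bottom of the upright channel. The prong in front of it (x -26 to -44 mm from the seat) ends at this height too, so with the axle 36 mm below the seat the roller can go forward under the prongs; go 120 mm forward of the seat before rising, to pass the open lever. A roller goes in by the reverse way.
- cam_lever (a joint): cam lever on the outside of the stand's +y cheek, rad: 0 = shut (its lobe, which points back from the pivot, blocks the axle end from moving forward), 1.4 = fully open (flipped up and forward, towards the robot). It needs more than about 1.1 to free the axle. It stays where it is left; about 0.08 N m of friction.
- lever_pivot (a point): pivot of the cam lever, whose axis is the stand's y axis: 40 mm in front of the seat, 68 mm to its +y side, 4 mm above it.
- lever_grip (a point): middle of the lever's black handle, 72 mm from the pivot; moves with the lever. The handle is 12 mm wide (along the stand's y), 14 mm thick, 46 mm long. When shut it slopes up and back at 40 degrees above the horizontal; open it leans forward past upright at 120 degrees.
- worn_roller: grey honing roller, 0.25 kg: ceramic cylinder 40 mm thick, 88 mm long, between square steel end caps (42x42x6 mm, outer faces 50 mm from the middle), on a steel axle 10 mm thick, 152 mm long. Origin mid-axle, y along the axle. At the start it is the one in the stand.
- spare_roller: grey honing roller, 0.25 kg: ceramic cylinder 40 mm thick, 88 mm long, between square steel end caps (42x42x6 mm, outer faces 50 mm from the middle), on a steel axle 10 mm thick, 152 mm long. Origin mid-axle, y along the axle. At the start it is the one lying on the trolley top.
- tray: loose shallow steel tray, 140 (x) x 200 (y) mm outside, 12 mm high, 4 mm walls and floor, 0.45 kg; origin under its centre. A roller lies in it with its axle along the tray's y.
- rack: fixed drying rack, 110 (x) x 350 (y) mm. Origin under it, -x its front (to the robot). Base plate 12 mm thick; on its front edge a lip to z = 26 mm, inner face at x = -57 mm; round steel rest bar 10 mm thick along y at x = +33.8, z = 55.2 mm, end posts at y = +-168 mm. A stone on the base, against the lip and on the bar, rises to the back at 30 degrees. Room for three, at y = +100, 0, -100 mm.
- place0 (a point): where the centre of a stone leaning at the rack's +y place lies (rack x +2.3, y +100, z 49.7 mm); axes as the rack's.
- place1 (a point): the same for the middle place.
- place2 (a point): the same for the -y place.
- stone_a: a flat grey sharpening stone, 130 (x) x 45 (y) x 12 (z) mm, plain on both faces, about 0.15 kg; origin at its centre. Lies flat at the start; one to three stones are present.
- stone_b: a flat grey sharpening stone, 130 (x) x 45 (y) x 12 (z) mm, plain on both faces, about 0.15 kg; origin at its centre. Lies flat at the start; one to three stones are present.
- stone_c: a flat grey sharpening stone, 130 (x) x 45 (y) x 12 (z) mm, plain on both faces, about 0.15 kg; origin at its centre. Lies flat at the start; one to three stones are present.

How it is judged:
By the outcome, as a careful person would: the job done as asked, in the order asked, and still so for the second after the job is handed in, with the robot touching nothing.
Of stone_a, stone_b, stone_c only 1 to 3 are there at a start; the rules pass over those that are not, and their reading is None.
At some moment in a run one of tray, stone_a, stone_b, stone_c may be knocked a few centimetres aside while the robot is not near it.
Once in a run the grip may slacken for a moment while it holds something.
It also fails if it takes over 210 s, if anything falls off the work surface, if the arm or the gripper's body presses on something with over 40 N, if the wrist force passes 120 N, or if a joint passes its speed limit or range.

## Robot

A 7-joint arm with a two-finger parallel gripper is mounted at the origin on a cart in front of the work surface, level with it; the furniture and walls round the work are solid. World frame = base frame: x ahead of the robot, y to its left, z up, the work surface at z = 0. Lengths are in m, angles in rad, forces in N, time in s.
With the tool pointing down it reaches from about 0.425 to 0.95 m from the base axis. Payload 4.7 kg.
Tool frame: the origin (TCP) lies on the centre line of the jaws, within the pads' length; the fingertips stand robot.nose_length ahead of it and the grasp point (between the pads) lies 8 mm behind it (robot.nose_length is the distance from the TCP to the fingertips, in m); z points along the fingers, y is the line along which they close (so a half turn about z gives the same grasp; the last joint's range is limited). The gripper opens to 85 mm and grips with 20 to 120 N. Pads are 22 mm wide; open, the fingers measure 114 mm over their backs; the gripper's body (76 mm by 85 mm) begins 54 mm behind the grasp point. The pads swing forward as they close: fully open they stand 13 mm farther back than shut.
Start: joints at [1.305, 0.469, -0.049, 1.532, 0.024, 1.141, -0.082], TCP at [0.158, -0.656, 0.242] pointing down, gripper open.
Joint ranges: [-2.59, 2.59], [-0.33, 1.99], [-1.39, 1.29], [0.1, 2.45], [-1.04, 4.18], [0.21, 1.99], [-2.66, 2.66]. Speed limits (rad/s): [2.57, 2.57, 3.14, 3.14, 3.14, 3.14, 3.14].

## Interface

Orientations are given as [roll, pitch, yaw] about the fixed x, y, z axes, in that order (R = Rz(yaw) Ry(pitch) Rx(roll)).
In Python, from plant import robot gives the robot as it stands. Calls block until the motion is done:
- robot.goto(position, orientation): joint-space move of the TCP to a pose.
- robot.move_straight(position, vel=0.15, attitude=None, contact_N=None): straight line of the TCP; attitude=None keeps the orientation; vel is the mean speed in m/s. With contact_N (N) it stops when the force on the tool has changed by that much, and returns True; else False.
- robot.move_joints(angles): joint-space move.
- robot.grip(opening, strength=None): opening from 0.0 (shut) to 1.0 (fully open); strength is the grip in N (None keeps the last); returns when the fingers have stopped.
- robot.sleep(seconds).
- robot.inverse_kinematics(position, orientation): joint angles nearest the present ones, or None.
- robot.sense(): the state.
- robot.grab_frame(name): name is "side" or "top"; returns a dict with "image" (384x512x3 uint8, red, green, blue), "range_z" (384x512 float32, m along the optical axis (not along the pixel's ray), 0 where there is no reading), "fx", "fy", "cx", "cy" (pixels), "R" (3x3) and "t" (3): a world point X has camera coordinates R X + t. Camera axes: x right, y down, z forward; pixel columns grow to the right and rows downward; lengths in m; the calibration is good to about 2 mm. A picture is of the moment at which its call begins.
A pose or a line that the arm cannot do raises robot.IKError and nothing moves.
- robot.close_job(): hands the job in; it is judged then, once.
The state is a dict: "t": time; "joint_pos": joint angles; "joint_velocities": joint speeds; "effort": joint torques, N m; "tcp_pos": TCP position; "tcp_rot": TCP orientation; "wrist_force": force on the tool from outside, world axes, zero at the start; "torque": the same for the moment, N m; "opening": opening from 0.0 (shut) to 1.0 (fully open); "gripper_force": force on a finger pad.
Only numpy, scipy, OpenCV 4.12 (cv2) and the standard library are available. Lean on these libraries where they do the work, as an engineer would, in place of code of your own. Each camera call takes 0.05 s, during which the arm holds its last target. There are 200 camera calls.

## Working session

There is one attempt and no reset: what is moved stays moved. The work goes in short steps, each a Python script; the robot and the scene stay as the last script left them, time stands still between calls to the robot, and variables do not carry over. Pictures are saved under pics/ and viewed, at most 14 in all, crops included, and the job is handed in when it is done.

```bash
ls; mkdir -p pics
cat > h.py <<'E'
import numpy as np, cv2
from plant import robot
def shot(n,name):
    f=robot.grab_frame(n); cv2.imwrite(f'pics/{name}.png',f['image'][:,:,::-1]); return f
def cloud(f):
    v,u=np.mgrid[:f['image'].shape[0],:f['image'].shape[1]]; z=f['range_z'].astype(float)
    c=np.stack([(u-f['cx'])/f['fx']*z,(v-f['cy'])/f['fy']*z,z],-1)
    P=(c-f['t'])@f['R']; P[z==0]=np.nan
    return P
E
python3 - <<'E'
from h import *
for n in('top','side'):
    f=shot(n,n+'0'); print(n,f['fx'],f['cx'],f['cy'],np.round(f['R'],3).tolist(),np.round(f['t'],3), 'cam',np.round(-f['R'].T@f['t'],3))
    np.savez('pics/'+n+'0.npz',**f)
    print((f['range_z']==0).mean())
a=cv2.imread('pics/top0.png');b=cv2.imread('pics/side0.png')
s=robot.sense();print({k:np.round(v,3).tolist() for k,v in s.items()},robot.nose_length)
E
```

```text
pics
top 365.59607048491335 248.57326781714272 187.9829672930819 [[-0.0, -1.0, -0.005], [-0.993, 0.001, -0.116], [0.116, 0.005, -0.993]] [-0.061  0.488  1.083] cam [ 0.359 -0.066  1.132]
0.004155476888020833
side 412.91750403872254 256.0234979229302 192.97231452828657 [[-0.881, -0.474, 0.016], [-0.282, 0.498, -0.82], [0.38, -0.727, -0.572]] [0.401 0.264 1.042] cam [0.032 0.816 0.806]
0.004007975260416667
{'t': 0.1, 'joint_pos': [1.305, 0.469, -0.049, 1.534, 0.024, 1.141, -0.082], 'joint_velocities': [-0.0, -0.001, -0.001, -0.0, -0.0, 0.001, 0.0], 'effort': [0.002, -51.151, -0.047, -23.839, 0.011, 0.004, 0.0], 'tcp_pos': [0.158, -0.656, 0.241], 'tcp_rot': [-3.14, 0.0, 0.237], 'wrist_force': [-0.209, 0.282, -0.412], 'torque': [-0.016, 0.017, -0.009], 'gripper_force': 0.0, 'opening': 0.999} 0.011
```

View pics/top0.png

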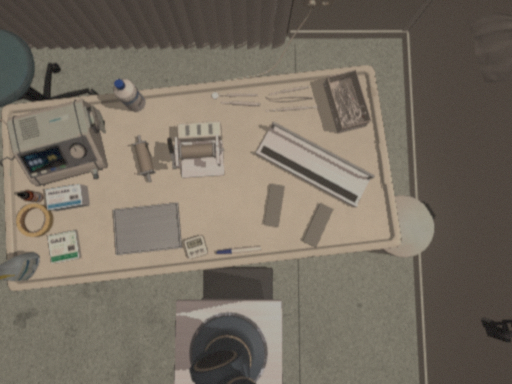

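View pics/side0.png

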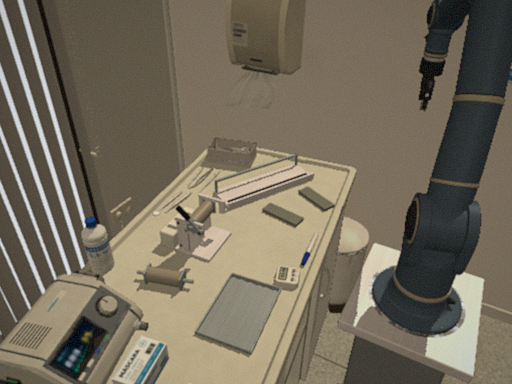

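Top view: the tray is at about (147,228), spare roller (144,158), stand (200,150), rack (313,165), and two stones at (273,205) and (317,225). Side view: the lever is shut on the stand's near (+y) side, at about (185,215).

```bash
cat >> h.py <<'E'
def onplane(f,uv,z):
    uv=np.atleast_2d(uv).astype(float)
    d=np.c_[(uv[:,0]-f['cx'])/f['fx'],(uv[:,1]-f['cy'])/f['fy'],np.ones(len(uv))]@f['R']
    o=-f['R'].T@f['t']; return o+d*((z-o[2])/d[:,2])[:,None]
def rect(f,mask,z,off=(0,0)):
    c,_=cv2.findContours(mask.astype(np.uint8),cv2.RETR_EXTERNAL,cv2.CHAIN_APPROX_NONE)
    c=max(c,key=cv2.contourArea)[:,0]
    X=onplane(f,c,z)[:,:2]
    (cx,cy),(w,h),a=cv2.minAreaRect((X*1000).astype(np.float32))
    a=np.deg2rad(a)
    if w<h: w,h=h,w; a+=np.pi/2
    return np.array([cx/1000,cy/1000]),(w,h),(a+np.pi/2)%np.pi-np.pi/2  # long axis angle
E
python3 - <<'E'
from h import *
f=dict(np.load('pics/top0.npz')); P=cloud(f); im=f['image']
g=im.mean(2)
z=P[...,2]
print('table z', [np.round(np.nanmedian(z[a:b,c:d])*1000,1) for a,b,c,d in((205,215,215,255),(250,260,300,340),(100,110,140,170))], 'std',np.nanstd(z[205:215,215:255]))
def box(c0,c1,r0,r1,m):
    o=np.zeros(m.shape,bool); o[r0:r1,c0:c1]=m[r0:r1,c0:c1]; return o
for nm,b,zz in(('s1',(255,292,175,235),.012),('s2',(298,340,195,255),.012),('tray',(105,190,195,262),.012)):
    m=box(*b,(g<150)); print(nm,'gray',g[(b[2]+b[3])//2,(b[0]+b[1])//2],m.sum(),rect(f,m,zz))
    m=box(*b,(z>.006)); print('   z',m.sum(),rect(f,m,zz))
m=box(128,160,130,185,z>.008); print('spare z',m.sum(),rect(f,m,.021), np.nanmax(z[m]))
# views: height image & zoomed
def zoom(c0,c1,r0,r1,s,src): return cv2.resize(src[r0:r1,c0:c1],None,fx=s,fy=s,interpolation=cv2.INTER_NEAREST)
zz=cv2.applyColorMap(np.uint8(np.clip(np.nan_to_num(z)/.13*255,0,255)),cv2.COLORMAP_JET)
A=zoom(125,385,110,215,3,im[:,:,::-1].copy()); B=zoom(125,385,110,200,3,zz)
cv2.imwrite('pics/z0.png',np.vstack([A,B])[:600])
E
```

```text
table z [np.float64(1.6), np.float64(10.5), np.float64(2.5)] std 0.0022751584544358438
s1 gray 105.0 813 (array([ 0.43788605, -0.13583014]), (135.84815979003906, 58.788089752197266), np.float64(-0.16092350623885565))
   z 653 (array([ 0.44064667, -0.1392193 ]), (132.5528106689453, 44.91034698486328), np.float64(-0.16420771649514165))
s2 gray 106.33333333333333 1124 (array([ 0.37294775, -0.26548199]), (144.546630859375, 126.3040542602539), np.float64(0.10904280626053664))
   z 994 (array([ 0.36759903, -0.27267206]), (157.345458984375, 124.5379638671875), np.float64(7.70808589800609e-06))
tray gray 127.33333333333333 3492 (array([0.35893655, 0.24012149]), (239.5996551513672, 174.06651306152344), np.float64(-1.5521562069381325))
   z 918 (array([0.36958661, 0.24863745]), (203.32167053222656, 143.60556030273438), np.float64(-1.4681749095876238))
spare z 513 (array([0.58264581, 0.26494272]), (151.60305786132812, 48.83561706542969), np.float64(0.29347192987978454)) 0.04644362402519568
```

View pics/z0.png

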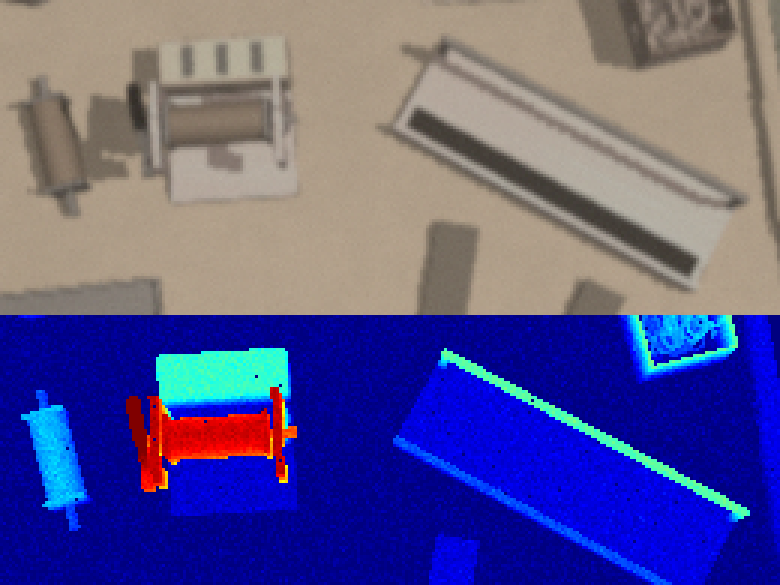

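The stand faces the robot and is almost square to the world axes. The rack is turned about -28°. In the height map the bar runs from (445,350) to (745,515), and the lever sits left of the +y cheek at (135,415). Next I'll fit each object precisely.

```bash
cat > fit.py <<'E'
from h import *
def box(c0,c1,r0,r1,m):
    o=np.zeros(m.shape,bool); o[r0:r1,c0:c1]=m[r0:r1,c0:c1]; return o
def pca(X):
    c=np.median(X,0); 
    for _ in range(3):
        w=np.linalg.svd(X-X.mean(0),full_matrices=False)[2]; r=np.abs((X-X.mean(0))@w[1]); X=X[r<max(2.5*r.std(),.002)]
    d=w[0]; s=(X-X.mean(0))@d; return X.mean(0),d,s.min(),s.max(),r.std()
def loose(f):
    """stones and tray: grey blobs of table height from colour (darker than table, saturation low)"""
    P=cloud(f); z=P[...,2]; hsv=cv2.cvtColor(f['image'],cv2.COLOR_RGB2HSV); g=f['image'].mean(2)
    m=((z>.004)&(z<.030)).astype(np.uint8); m=cv2.morphologyEx(m,cv2.MORPH_OPEN,np.ones((3,3)))
    n,l,st,ce=cv2.connectedComponentsWithStats(m); out=[]
    for i in range(1,n):
        if st[i,4]<250: continue
        c,s,a=rect(f,l==i,.012)
        if abs(s[0]-130)<12 and abs(s[1]-45)<10: out.append(('stone',c,a,s))
        elif abs(s[0]-200)<16 and abs(s[1]-140)<16: out.append(('tray',c,a,s))
        else: out.append(('?',c,a,s))
    return out
E
python3 - <<'E'
from fit import *
np.set_printoptions(precision=4,suppress=True)
f=dict(np.load('pics/top0.npz')); P=cloud(f); z=P[...,2]
for o in loose(f): print(o[0],o[1],round(float(o[2]),3),np.round(o[3],0))
b=box(255,385,110,215,(z>.047)&(z<.07)); print('bar',pca(P[b][:,:2]),np.median(z[b]))
b=box(255,385,110,215,(z>.019)&(z<.032)); print('lip',pca(P[b][:,:2]),np.median(z[b]))
b=box(175,225,115,145,(z>.045)&(z<.07)); print('housing',rect(f,b,.055),b.sum(),np.median(z[b]))
b=box(176,220,130,170,(z>.112)); print('cheek/roller hi',np.nanmax(z[b]))
for n,(c0,c1) in (('+y',(173,180)),('-y',(213,220))):
    b=box(c0,c1,136,172,(z>.113)&(z<.13)); print('cheek',n,b.sum(),pca(P[b][:,:2]))
b=box(182,212,135,170,(z>.108)&(z<.125)); X=P[b]; print('roller',rect(f,b,.105),pca(X[:,:2]), np.percentile(X[:,2],95))
b=box(178,225,160,180,(z>.004)&(z<.02)); print('base front',P[b][:,0].min(),rect(f,b,.01))
b=box(165,176,135,172,z>.07);X=P[b];i=np.nanargmax(X[:,2]);print('lever',X.min(0),X.max(0),X[i])
# spare roller: cylinder+caps body and axle
b=box(128,160,130,185,(z>.012)); X=P[b]; print('spare',pca(X[:,:2]),np.nanpercentile(X[:,2],98)); b=box(128,160,130,185,(z>.031)); print('   body',rect(f,b,.036))
# side cam check
f=dict(np.load('pics/side0.npz')); P=cloud(f); z=P[...,2]; X=P.reshape(-1,3)
k=(z>.047)&(z<.07)&(P[...,0]>.4)&(P[...,0]<.8)&(P[...,1]<-.05)&(P[...,1]>-.45); print('side bar',pca(P[k][:,:2]))
k=(z>.1125)&(z<.126)&(P[...,0]>.45)&(P[...,0]<.7)&(P[...,1]<.2)&(P[...,1]>-.02); print('side hi',k.sum(),rect(f,k,.12))
k=(z>.15)&(z<.19)&(P[...,0]>.45)&(P[...,0]<.75)&(P[...,1]<.2)&(P[...,1]>0.05); print('side lever',P[k].min(0),P[k].max(0))
k=(z>.012)&(z<.05)&(P[...,0]>.48)&(P[...,0]<.7)&(P[...,1]<.34)&(P[...,1]>.19); print('side spare',pca(P[k][:,:2]))
E
```

```text
? [0.5359 0.1004] -1.458 [1196.  582.]
? [0.7793 0.4131] -1.458 [105.  27.]
? [0.557  0.6734] -0.304 [534. 207.]
? [ 0.5611 -0.2599] 1.068 [354. 111.]
? [0.5597 0.0824] -1.428 [133.  70.]
stone [ 0.4387 -0.1388] -0.163 [129.  45.]
? [0.3891 0.6216] 0.203 [104.  59.]
? [0.4001 0.5653] 0.213 [98. 46.]
? [0.3132 0.4998] -1.375 [91. 86.]
? [0.313  0.0984] -1.271 [63. 61.]
tray [ 0.0317 -0.0089] 1.266 [212. 156.]
bar (array([ 0.601 , -0.2834]), array([-0.4825, -0.8759]), np.float64(-0.1726601820463286), np.float64(0.17127572222274576), np.float64(0.00146298578173893)) 0.05912024222475391
lip (array([ 0.6352, -0.3092]), array([-0.7396,  0.6731]), np.float64(-0.14733655291109787), np.float64(0.15747505374921633), np.float64(0.024078053170148116)) 0.02574049577250396
housing (array([0.6627, 0.0894]), (131.4725341796875, 50.12649154663086), np.float64(-1.501765331288469)) 683 0.05495059105395509
cheek/roller hi 0.12664475278032894
cheek +y 129 (array([0.5849, 0.1431]), array([-0.9999, -0.0128]), np.float64(-0.03861726520975923), np.float64(0.04282973574403408), np.float64(0.001217359975042536
[... 740 characters left out ...]
969378138), np.float64(0.07151728104570812), np.float64(0.003172195732406429)) 0.04431994324689141
   body (array([0.5831, 0.2638]), (102.7412109375, 43.17980194091797), np.float64(0.2856352787666039))
side bar (array([ 0.6939, -0.3172]), array([ 0.4215, -0.9068]), np.float64(-0.16392512431239342), np.float64(0.11995340046521967), np.float64(0.019707738828287948))
side hi 509 (array([0.5815, 0.0933]), (147.84786987304688, 87.85284423828125), np.float64(-1.482601311469232))
side lever [0.5746 0.1485 0.1503] [0.6082 0.1633 0.1727]
side spare (array([0.5744, 0.2758]), array([-0.9447, -0.3278]), np.float64(-0.052426859621259286), np.float64(0.07330104590236423), np.float64(0.002726762728685303))
```

```bash
cat >> fit.py <<'E'
from scipy.spatial.transform import Rotation as Ro
SY=.07; S0=np.array([.587,.085,0]); RY=-.5035; K0=np.array([.5714,-.2671,0])
def W(o,y,p): return o+Ro.from_euler('z',y).apply(p)
def att(yaw,pitch=0,half=False):
    R=Ro.from_euler('xyz',[np.pi,pitch,yaw])
    if half: R=R*Ro.from_euler('z',np.pi)
    return R
def rpy(R): return list(R.as_euler('xyz'))
def pick(g,yaw,pitch=0):
    """choose the half turn with less joint travel"""
    q=np.array(robot.sense()['joint_pos']); best=None
    for h in(False,True):
        R=att(yaw,pitch,h); j=robot.inverse_kinematics(list(tcp(g,R)),rpy(R))
        if j is None: continue
        c=np.abs(np.array(j)-q).max()+2*max(0,abs(j[6])-2.3)
        if best is None or c<best[0]: best=(c,R)
    if best is None: raise RuntimeError('no ik %s'%g)
    return best[1]
def tcp(g,R): return np.asarray(g)+R.apply([0,0,.008])
def go(g,R): robot.goto(list(tcp(g,R)),rpy(R))
def lin(g,R,vel=.15,contact=None): return robot.move_straight(list(tcp(g,R)),vel=vel,attitude=rpy(R),contact_N=contact)
def st(m=''):
    s=robot.sense(); print(m,'t',round(s['t'],1),'tcp',np.round(s['tcp_pos'],4),'F',np.round(s['wrist_force'],1),'op',round(s['opening'],3),'gf',round(s['gripper_force'],1)); return s
def lev(a,r=.076): # handle point at lever angle a
    th=np.deg2rad(40)+a
    return W(S0,SY,[-.040+r*np.cos(th),.068,.104+r*np.sin(th)])
E
cat > s1.py <<'E'
from fit import *
g=lev(0); R=pick(g+[0,0,.12],SY)
robot.grip(.42,20)
go(g+[0,0,.13],R); st('above')
print(lin(g+[0,0,.0],R,.12,contact=8)); st('down')
robot.grip(0,20); st('gripped')
for a in np.arange(.14,1.45,.14): lin(lev(a),R,.12)
lin(lev(1.42),R); st('open')
robot.grip(.42); s=st()
lin(lev(1.42)+[0,0,.13],R,.2)
f=shot('side','side1'); np.savez('pics/side1.npz',**f); f=shot('top','top1'); np.savez('pics/top1.npz',**f)
a=cv2.imread('pics/side1.png')[150:280,120:300]; b=cv2.imread('pics/top1.png')[110:190,120:260]
cv2.imwrite('pics/v1.png',np.vstack([cv2.resize(a,(540,390)),cv2.resize(b,(368,210)).copy() if 0 else cv2.copyMakeBorder(cv2.resize(b,(367,210)),0,0,0,173,0)]))
E
python3 s1.py
```

```text
above t 3.9 tcp [0.6008 0.1531 0.2746] F [-0.1 -0.3 -0.4] op 0.42 gf 0.0
False
down t 5.1 tcp [0.6009 0.1545 0.1458] F [-0.3 -0.2  0.3] op 0.418 gf 0.0
gripped t 5.4 tcp [0.6008 0.1548 0.1457] F [0.5 1.2 1.9] op 0.138 gf 24.2
open t 8.2 tcp [0.5041 0.1483 0.1619] F [-0.3  5.5  5.4] op 0.138 gf 25.0
 t 8.5 tcp [0.5027 0.146  0.1602] F [0.5 0.8 0.3] op 0.42 gf 0.0
```

View pics/v1.png

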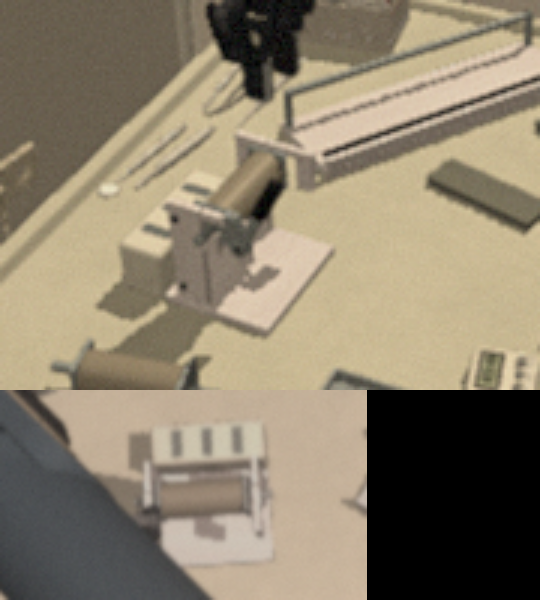

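The gripper closed on the handle (11.7 mm, as expected). The side crop shows the handle flipped forward, near (265,205). I'll check its angle and refine the stand's yaw from straight edges.

Run:
```python
from fit import *
np.set_printoptions(precision=4,suppress=True)
f=dict(np.load('pics/top0.npz')); g=f['image'].astype(float).mean(2); G=cv2.resize(g,None,fx=1,fy=1)
sat=f['image'][...,0].astype(float)-f['image'][...,2]  # tan minus white
def rowedge(img,c0,c1,r0,r1,z):
    pts=[]
    for c in range(c0,c1):
        p=cv2.GaussianBlur(img,(3,3),0)[r0:r1,c]; d=np.abs(np.diff(p)); i=d.argmax()
        j=slice(max(i-1,0),i+2); pts.append((c,r0+.5+(np.arange(len(d))[j]*d[j]).sum()/d[j].sum()))
    X=onplane(f,np.array(pts),z)[:,:2]
    a=np.polyfit(X[:,1],X[:,0],1); r=X[:,0]-np.polyval(a,X[:,1]); k=np.abs(r)<.002; a=np.polyfit(X[k,1],X[k,0],1)
    return 'yaw',-a[0],'x at y=.085',np.polyval(a,.085),'res',r.std(),k.mean()
print('base front (-60)',rowedge(sat,185,220,168,182,.010))
print('housing back(+100)',rowedge(sat,182,218,117,128,.055))
def coledge(img,r0,r1,c0,c1,z):
    pts=[]
    for r in range(r0,r1):
        p=cv2.GaussianBlur(img,(3,3),0)[r,c0:c1]; d=np.abs(np.diff(p)); i=d.argmax()
        j=slice(max(i-1,0),i+2); pts.append((c0+.5+(np.arange(len(d))[j]*d[j]).sum()/d[j].sum(),r))
    X=onplane(f,np.array(pts),z)[:,:2]
    a=np.polyfit(X[:,0],X[:,1],1); r=X[:,1]-np.polyval(a,X[:,0]); return 'yaw',a[0],'y at x=.587',np.polyval(a,.587),'res',r.std()
print('base -y side (y-66)',coledge(sat,163,175,216,230,.010))
print('housing sides',coledge(sat,126,136,173,184,.055),coledge(sat,126,136,215,228,.055))
f=dict(np.load('pics/side1.npz'));P=cloud(f);z=P[...,2]
p=f['R']@lev(1.4,.072)+f['t'];print('lever uv',p[:2]/p[2]*f['fx']+[f['cx'],f['cy']])
k=(f['image'].mean(2)<50)&(z>.12)&(z<.21)&(np.abs(P[...,1]-.15)<.03)&(P[...,0]<.6);print(k.sum(),np.median(P[k],0),lev(1.4,.072),P[k].min(0),P[k].max(0))
# rack lip
f=dict(np.load('pics/top0.npz'));P=cloud(f);z=P[...,2]; Q=Ro.from_euler('z',-RY).apply((P-K0).reshape(-1,3)).reshape(P.shape)
k=(z>.020)&(z<.032)&(np.abs(Q[...,1])<.16)&(np.abs(Q[...,0])<.08); print('rack-x hist',np.histogram(Q[k][:,0],np.arange(-.08,.081,.01))[0])
k&=Q[...,0]<-.04; print('lip x',np.median(Q[k][:,0]),np.percentile(Q[k][:,0],[5,95]),np.polyfit(Q[k][:,1],Q[k][:,0],1),Q[k][:,1].min(),Q[k][:,1].max())
```

```text
base front (-60) ('yaw', np.float64(0.06566362402854024), 'x at y=.085', np.float64(0.5259921495682846), 'res', np.float64(0.000789314029304996), np.float64(1.0))
housing back(+100) ('yaw', np.float64(0.06742692811982114), 'x at y=.085', np.float64(0.6855322166323795), 'res', np.float64(0.001981062486457535), np.float64(0.7222222222222222))
base -y side (y-66) ('yaw', np.float64(0.06949343846191901), 'y at x=.587', np.float64(0.019108822815663604), 'res', np.float64(0.0006654870603830655))
housing sides ('yaw', np.float64(0.041555333196754446), 'y at x=.587', np.float64(0.15057530137689662), 'res', np.float64(0.001620472154569191)) ('yaw', np.float64(-0.10070786382289658), 'y at x=.587', np.float64(0.028986162779716503), 'res', np.float64(0.003986408928927124))
lever uv [211.4219 216.2158]
68 [0.51   0.154  0.1709] [0.5062 0.1475 0.1662] [0.4983 0.1461 0.1449] [0.5257 0.1572 0.1896]
rack-x hist [  0 156 149   0   0   0   0   1   0   0   0   0   0   0   0   0]
lip x -0.06012157899360997 [-0.0638 -0.056 ] [-0.0013 -0.0601] -0.15913843792385168 0.15898128805999465
```

```bash
sed -i 's/^SY=.07; S0=np.array(\[.587,.085,0\])/SY=.066; S0=np.array([.586,.085,0])/' fit.py
cat >> fit.py <<'E'
def seat(dx,dz): return W(S0,SY,[dx,0,.100+dz])
E
python3 - <<'E'
from fit import *
robot.grip(.76,20)
R=pick(seat(0,.15),SY+np.pi/2)
go(seat(0,.16),R); st('above')
print(lin(seat(0,0),R,.12,contact=8)); st('down')
robot.grip(0,20); s=st('grip')
E
```

```text
above t 11.0 tcp [0.5858 0.0855 0.2521] F [-0.  -0.3 -0.9] op 0.761 gf 0.0
False
down t 12.5 tcp [0.5866 0.0852 0.0928] F [-1.  -0.2  0.3] op 0.76 gf 0.0
grip t 12.8 tcp [0.5864 0.085  0.0926] F [-1.  -0.2  4. ] op 0.462 gf 21.1
```

```bash
cat > s2.py <<'E'
from fit import *
R=Ro.from_euler('xyz',robot.sense()['tcp_rot']); R=min((att(SY+np.pi/2,0,h) for h in(0,1)),key=lambda q:(q.inv()*R).magnitude())
robot.grip(0,70); st('grip')
for dx,dz in((0,.0055),(-.018,.0055),(-.018,-.036),(-.120,-.036),(-.120,.10)):
    c=lin(seat(dx,dz),R,.08 if dx>-.1 else .15,contact=15); st(f'{dx},{dz} hit={c}')
    if c: break
else:
    go(np.array([.45,-.15,.35]),R); st()
    f=shot('top','top2'); np.savez('pics/top2.npz',**f); f=shot('side','side2'); np.savez('pics/side2.npz',**f)
E
python3 s2.py
python3 - <<'E'
import cv2,numpy as np
cv2.imwrite('pics/v2.png',np.vstack([cv2.resize(cv2.imread('pics/top2.png')[90:290],(768,300)),cv2.resize(cv2.imread('pics/side2.png')[180:380],(768,300))]))
E
```

```text
grip t 13.0 tcp [0.5867 0.0851 0.0928] F [ 0.2 -0.7  7. ] op 0.449 gf 69.6
0,0.0055 hit=False t 13.3 tcp [0.5855 0.0848 0.0971] F [-0.7 -0.5 -2.9] op 0.447 gf 70.4
-0.018,0.0055 hit=False t 13.7 tcp [0.5675 0.0836 0.0973] F [-0.4 -0.5 -2.7] op 0.45 gf 71.6
-0.018,-0.036 hit=False t 14.3 tcp [0.5681 0.0841 0.0558] F [ 0.  -0.  -1.8] op 0.447 gf 71.5
-0.12,-0.036 hit=False t 15.2 tcp [0.4678 0.0773 0.0566] F [-0.7  0.5 -3. ] op 0.447 gf 71.6
-0.12,0.1 hit=False t 16.2 tcp [0.4656 0.0768 0.1911] F [-0.9 -0.6 -2.1] op 0.449 gf 71.6
 t 17.3 tcp [ 0.4498 -0.1486  0.3411] F [ 0.4  0.1 -2.8] op 0.448 gf 71.6
```

View pics/v2.png

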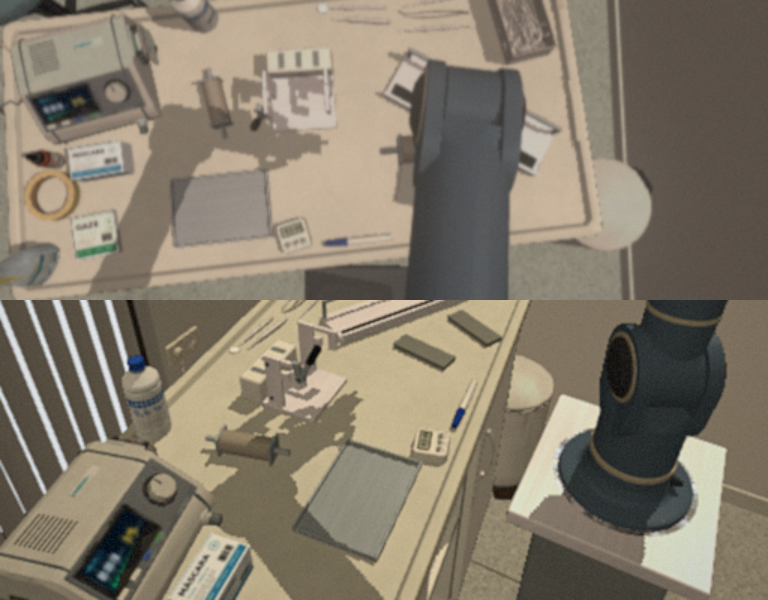

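The stand is empty and the lever is open, handle at about (313,355) in the lower half. The tray is clear at (220,208) in the top view, and the roller is in the gripper. Next I place it in the tray.

```bash
cat >> fit.py <<'E'
def tray(f):
    P=cloud(f); z=P[...,2]; b=box(90,200,185,268,(z>.006)&(z<.05)); 
    m=cv2.morphologyEx(b.astype(np.uint8),cv2.MORPH_CLOSE,np.ones((9,9)))
    n,l,s,c=cv2.connectedComponentsWithStats(m); i=1+s[1:,4].argmax()
    c,s,a=rect(f,l==i,.012); return c,s,(a+np.pi/2 if a<0 else a-np.pi/2)
E
cat > s3.py <<'E'
from fit import *
f=dict(np.load('pics/top2.npz')); c,s,y=tray(f); print('tray',c,s,y)
assert abs(s[0]-202)<9 and abs(s[1]-142)<9
p=np.r_[c,0]; R=pick(p+[0,0,.15],y+np.pi/2)
go(p+[0,0,.2],R); st()
lin(p+[0,0,.05],R,.15); st()
c=lin(p+[0,0,.021],R,.03,contact=5); s=st(f'contact {c}')
E
python3 s3.py
```

```text
tray [0.37328784 0.24568408] (315.0440979003906, 245.97557067871094) 0.00016488478151011066Traceback (most recent call last):
  File "s3.py", line 3, in <module>
    assert abs(s[0]-202)<9 and abs(s[1]-142)<9
           ^^^^^^^^^^^^^^^^^^^^^^^^^^^^^^^^^^^
AssertionError
```

```bash
sed -i 's/np.ones((9,9))/np.ones((3,3))/; s/box(90,200,185,268,(z>.006)&(z<.05))/box(100,192,190,262,(z>.006)\&(z<.05))/' fit.py; python3 s3.py
```

```text
tray [0.3568855  0.23402814] (236.81797790527344, 172.80804443359375) 0.0805470325309594Traceback (most recent call last):
  File "s3.py", line 3, in <module>
    assert abs(s[0]-202)<9 and abs(s[1]-142)<9
           ^^^^^^^^^^^^^^^^^^^^^^^^^^^^^^^^^^^
AssertionError
```

```bash
cat >> fit.py <<'E'
def grey(f,b,z,th=.86):
    im=cv2.GaussianBlur(f['image'],(3,3),0).astype(float); m=box(*b,im[...,2]/im[...,0]>th).astype(np.uint8)
    m=cv2.morphologyEx(m,cv2.MORPH_OPEN,np.ones((3,3)))
    return rect(f,m,z)
def tray(f,th=.86):
    c,s,a=grey(f,(100,192,190,262),.012,th); return c,s,(a+np.pi/2 if a<0 else a-np.pi/2)
E
python3 - <<'E'
from fit import *
for n in('top0','top2'):
    f=dict(np.load(f'pics/{n}.npz')); im=f['image'].astype(float); r=im[...,2]/im[...,0]
    print(n,'ratios tray',r[228,140],r[215,160],'table',r[200,230],r[200,120],r[250,230],'stones',r[205,273],r[225,317])
    for th in (.8,.86,.92): print(th,tray(f,th),grey(f,(255,292,175,235),.012,th)[:3],grey(f,(298,340,195,255),.012,th))
E
```

```text
top0 ratios tray 0.8854961832061069 0.8854961832061069 table 0.7821229050279329 0.7705882352941177 1.3026315789473684 stones 0.8017241379310345 0.8166666666666667
0.8 (array([0.35346863, 0.23375067]), (235.91317749023438, 174.12648010253906), np.float64(0.09034741540818025)) (array([ 0.43677271, -0.13817867]), (121.73023223876953, 41.99821853637695), np.float64(-0.14126644791687148)) (array([ 0.37799783, -0.27077377]), (124.31768035888672, 43.05885314941406), np.float64(-0.4482899062930379))Traceback (most recent call last):
  File "<stdin>", line 5, in <module>
  File "fit.py", line 56, in grey
    return rect(f,m,z)
  File "h.py", line 16, in rect
    c=max(c,key=cv2.contourArea)[:,0]
      ~~~^^^^^^^^^^^^^^^^^^^^^^^
ValueError: max() iterable argument is empty
```

```bash
sed -i 's/grey(f,(100,192,190,262)/grey(f,(104,183,196,257)/' fit.py
python3 - <<'E'
from fit import *
for n in('top0','top2'):
    f=dict(np.load(f'pics/{n}.npz'))
    for th in (.81,.83,.85): print(n,th,tray(f,th))
E
```

```text
top0 0.81 (array([0.36645755, 0.24845686]), (205.1056671142578, 141.5009307861328), np.float64(0.11046691500869965))
top0 0.83 (array([0.36637894, 0.24892035]), (201.07749938964844, 138.82754516601562), np.float64(0.11045677002942211))
top0 0.85 (array([0.3665152 , 0.24865738]), (198.64990234375, 134.83164978027344), np.float64(0.10803999295206701))
top2 0.81 (array([0.36666797, 0.24855902]), (204.72361755371094, 143.10610961914062), np.float64(0.11047444676115781))
top2 0.83 (array([0.36680237, 0.24875092]), (200.20736694335938, 138.84934997558594), np.float64(0.10943275962315147))
top2 0.85 (array([0.36697467, 0.24854716]), (198.49261474609375, 136.20912170410156), np.float64(0.11141689785904418))
```

Tray: (0.3667, 0.2487), yaw 0.110, with the size as given.

```bash
sed -i 's/tray(f)/tray(f,.83)/' s3.py; python3 s3.py
```

```text
tray [0.36680237 0.24875092] (200.20736694335938, 138.84934997558594) 0.10943275962315147
 t 19.0 tcp [0.3677 0.2481 0.1921] F [ 0.3  0.5 -1.2] op 0.444 gf 71.5
 t 20.1 tcp [0.3673 0.2492 0.0426] F [ 0.4 -0.2 -2.5] op 0.449 gf 71.6
contact True t 20.9 tcp [0.3667 0.2486 0.0181] F [-0.7 -0.6  6.3] op 0.446 gf 72.5
```

```bash
cat > s4.py <<'E'
from fit import *
s=robot.sense(); R=Ro.from_euler('xyz',s['tcp_rot']); p=np.array(s['tcp_pos'])
robot.grip(.78); robot.move_straight(list(p+[0,0,.15])); st('left')
c=np.array([.5823,.2628,0]); a=.287
# want later closing axis along stand x: tool yaw SY+pi/2 ; choose half turn reachable for both
R=pick(c+[0,0,.2],a); go(c+[0,0,.15],R); 
lin(c+[0,0,.05],R,.15); h=lin(c+[0,0,.0225],R,.04,contact=5); st(f'hit {h}')
robot.grip(0,20); st('g20'); robot.grip(0,70); st('g70')
lin(c+[0,0,.25],R,.2); st('up'); print(robot.sense()['joint_pos'])
Q=pick(np.array([.5,-.15,.35]),SY+np.pi/2)
go(np.array([.45,-.15,.35]),Q); st()
f=shot('top','top3'); np.savez('pics/top3.npz',**f); g=shot('side','side3'); np.savez('pics/side3.npz',**g)
cv2.imwrite('pics/v3.png',np.vstack([cv2.resize(cv2.imread('pics/top3.png')[90:290],(768,300)),cv2.resize(cv2.imread('pics/side3.png')[0:300:],(512,300)).copy() if 0 else cv2.resize(cv2.imread('pics/side3.png')[180:380],(768,300))]))
E
python3 s4.py
```

```text
left t 22.4 tcp [0.3663 0.2481 0.1673] F [ 0.8 -0.4 -0.7] op 0.785 gf 0.0
hit False t 25.1 tcp [0.5824 0.2629 0.0146] F [ 1.2  0.7 -0.3] op 0.782 gf 0.0
g20 t 25.4 tcp [0.5825 0.2631 0.0149] F [0.4 0.2 1.7] op 0.462 gf 20.5
g70 t 25.6 tcp [0.5827 0.2632 0.0152] F [-0.9  0.9  4.6] op 0.447 gf 70.1
up t 26.9 tcp [0.5816 0.2622 0.2403] F [-0.5 -0.3 -3.7] op 0.447 gf 70.4
[-0.06435469  0.47890489 -0.60133237  1.6019469   0.28863552  1.15414551
 -2.01550226]
 t 28.9 tcp [ 0.4502 -0.1494  0.3419] F [-0.5  0.4 -4.1] op 0.446 gf 70.4
```

View pics/v3.png

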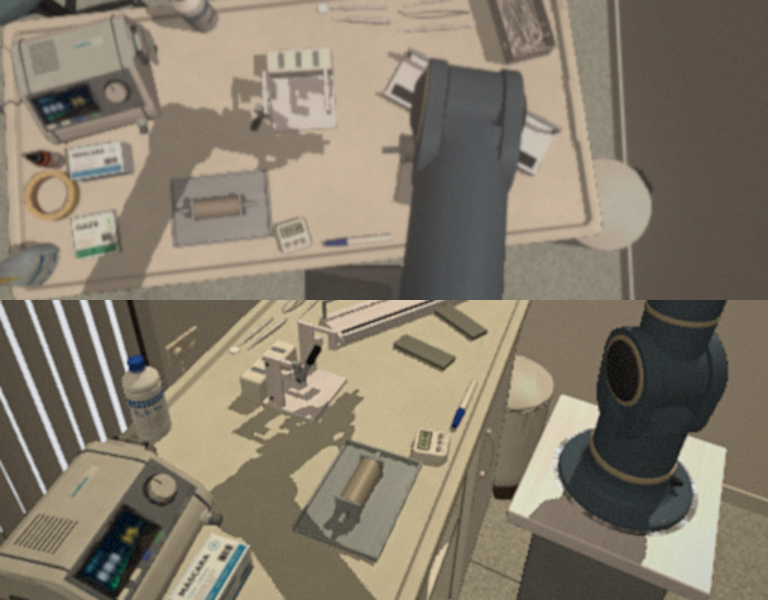

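The worn roller lies flat in the tray at (218,206) in the top view. The stone at the far right was knocked, so I'll measure it again later. Now I compare the left axle tip of the spare with that of the worn roller in the same pose.

Run:
```python
from fit import *
for n in('top2','top3'):
    f=dict(np.load(f'pics/{n}.npz')); P=cloud(f); z=P[...,2]; b=box(245,285,180,200,(z>.3)&(z<.40)); X=P[b]
    ex=np.array([.45,-.15,.35]); u=np.array([-np.sin(SY),np.cos(SY)])
    s=(X[:,:2]-ex[:2])@u; v=(X[:,:2]-ex[:2])@[np.cos(SY),np.sin(SY)]
    g=f['image'].mean(2)
    print(n,b.sum(),'axial max',np.sort(s)[-8:],'lat med',np.median(v[s>.058]),'z',np.median(X[:,2][s>.058]))
    print(np.round(g[184:197,252:268].mean(0)), np.round(g[187:193,252:268].min(0)))
```

```text
top2 263 axial max [0.07573859 0.07589092 0.07597083 0.07755253 0.07769895 0.07785821
 0.07800878 0.07811489] lat med 0.000982512256606653 z 0.35215039377699386
[173. 161. 152. 150. 149. 149. 149. 148. 148. 149. 150. 146. 129. 102.
  95.  93.] [164. 126. 103.  98.  97.  99.  99.  99. 101.  98. 100.  95.  92.  87.
  91.  89.]
top3 228 axial max [0.07130585 0.07144712 0.0715635  0.07309398 0.07324129 0.0734502
 0.07356962 0.07368813] lat med 0.0020478126101975934 z 0.3514061829339836
[177. 176. 168. 158. 152. 152. 152. 151. 150. 150. 150. 150. 149. 140.
 115.  96.] [175. 174. 152. 123. 102. 103. 103. 103. 101. 104. 100. 101. 100.  98.
  94.  90.]
```

```bash
cat > s5.py <<'E'
from fit import *
def sp(dx,dz): return W(S0,SY,[dx,.0025,.1015+dz])
R=Ro.from_euler('xyz',robot.sense()['tcp_rot']); R=min((att(SY+np.pi/2,0,h) for h in(0,1)),key=lambda q:(q.inv()*R).magnitude())
go(sp(-.125,.15),R); st()
for dx,dz in((-.125,-.036),(-.018,-.036),(-.018,.0055),(0.0005,.0055),(0.0005,-.003)):
    last=dz==-.003
    c=lin(sp(dx,dz),R,.03 if last else .08,contact=6 if last else 12); st(f'{dx},{dz} hit={c}')
    if c and not last: break
E
python3 s5.py
```

```text
t 30.0 tcp [0.4618 0.078  0.2438] F [-0.5 -0.3 -2.5] op 0.447 gf 70.4
-0.125,-0.036 hit=False t 32.4 tcp [0.4613 0.0793 0.0577] F [ 0.5 -0.7 -3. ] op 0.443 gf 70.4
-0.018,-0.036 hit=False t 33.9 tcp [0.5673 0.0863 0.0575] F [-0.4 -0.  -3.9] op 0.444 gf 70.4
-0.018,0.0055 hit=False t 34.6 tcp [0.5678 0.086  0.0991] F [-0.5 -0.6 -2.7] op 0.447 gf 70.4
0.0005,0.0055 hit=False t 35.0 tcp [0.5862 0.0876 0.0984] F [-0.4  0.4 -2.9] op 0.448 gf 70.7
0.0005,-0.003 hit=True t 35.2 tcp [0.5865 0.0878 0.094 ] F [-0.3 -0.3  5.4] op 0.448 gf 71.9
```

Run:
```python
from fit import *
s=robot.sense(); p=np.array(s['tcp_pos'])
robot.grip(.72); st('rel'); robot.move_straight(list(p+[0,0,.15])); 
R=pick(np.array([.45,-.15,.35]),SY)
go(np.array([.45,-.3,.40]),R); st()
f=shot('top','top4'); np.savez('pics/top4.npz',**f); g=shot('side','side4'); np.savez('pics/side4.npz',**g)
P=cloud(f);z=P[...,2]; b=box(182,212,135,170,(z>.108)&(z<.135)); print(rect(f,b,.105),pca(P[b][:,:2])[:2],np.percentile(P[b][:,2],95))
cv2.imwrite('pics/v4.png',np.vstack([cv2.resize(cv2.imread('pics/top4.png')[115:185,160:240],(400,350))[:300],cv2.resize(cv2.imread('pics/side4.png')[185:260,150:250],(400,300))]))
```

```text
rel t 35.6 tcp [0.5856 0.0872 0.0926] F [-0.4  0.3 -0.4] op 0.718 gf 0.0
 t 38.4 tcp [ 0.4507 -0.2985  0.3915] F [-0.1 -1.   0.4] op 0.724 gf 0.0
(array([0.58973083, 0.08752077]), (83.33505249023438, 37.79327392578125), np.float64(-1.5499322656102397)) (array([0.58549956, 0.08625185]), array([-0.07202316,  0.99740296])) 0.12188034222895933
```

View pics/v4.png

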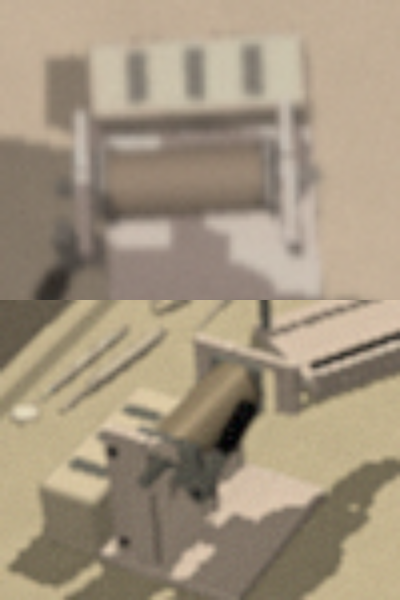

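The spare sits exactly where the worn roller was: same rectangle, top at 0.122. Next, shut the lever.

```bash
cat > s6.py <<'E'
from fit import *
robot.grip(.42,20)
g=lev(1.4); R=pick(g+[0,0,.12],SY)
go(g+[0,0,.13],R); print(lin(g,R,.12,contact=8)); st('down')
robot.grip(0,20); st('gripped')
for a in np.r_[np.arange(1.26,0,-.14),-.04]: lin(lev(a),R,.12)
st('shut')
robot.grip(.42); st(); lin(lev(0)+[0,0,.05],R,.2)
robot.grip(0,20)
# press the handle down near its end with the shut fingertips (tips 19 mm below the grasp point)
e=lev(0,.085); 
lin(e+[0,0,.055],R,.2); c=lin(e+[0,0,.01],R,.03,contact=8); st(f'press {c}'); print('tip z',robot.sense()['tcp_pos'][2]-robot.nose_length,'expected top',e[2]+.007/np.cos(np.deg2rad(40)))
lin(e+[0,0,.15],R,.2)
go(np.array([.50,.05,.40]),R); st()
f=shot('top','top5'); np.savez('pics/top5.npz',**f); g=shot('side','side5'); np.savez('pics/side5.npz',**g)
cv2.imwrite('pics/v5.png',np.vstack([cv2.resize(cv2.imread('pics/top5.png')[170:260,230:370],(560,360))[:],cv2.resize(cv2.imread('pics/side5.png')[185:260,150:350],(560,210))]))
E
python3 s6.py
```

```text
False
down t 41.8 tcp [0.504  0.148  0.1624] F [-0.6  0.2 -0. ] op 0.419 gf 0.0
gripped t 42.1 tcp [0.5038 0.1485 0.1624] F [-0.4  0.9  2.5] op 0.136 gf 24.1
shut t 44.6 tcp [0.6031 0.1547 0.1425] F [ 1.4  5.3 -1.7] op 0.138 gf 24.0
 t 45.0 tcp [0.6018 0.1529 0.1422] F [ 0.4 -0.  -0.5] op 0.424 gf 0.0
press True t 47.0 tcp [0.607  0.1546 0.1776] F [-2.3 -1.4  6.7] op 0.002 gf 3.2
tip z 0.1666018066136047 expected top 0.16777479784868177
 t 48.5 tcp [0.5    0.0497 0.391 ] F [-0.1 -0.6  0.3] op -0.002 gf 0.0
```

View pics/v5.png

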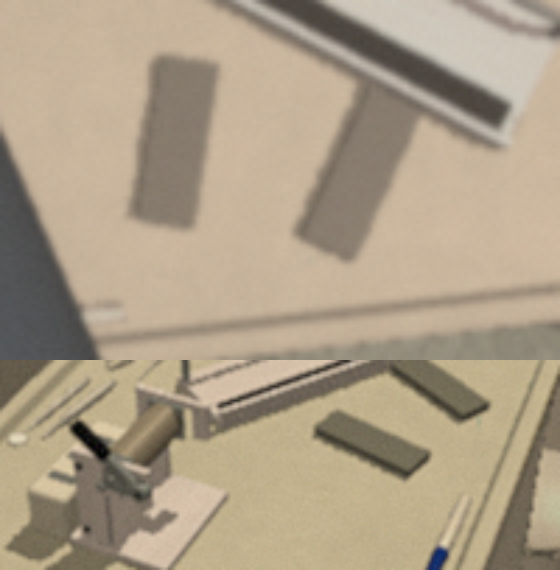

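The lever is shut: the handle slopes up and back at (90,440) in the lower half, and the press height matches. Stone 2's far end, near (395,90), is close to the rack lip, but its middle is clear. Now I measure the stones.

```bash
cat >> fit.py <<'E'
def stones(f,lo=95,hi=None):
    im=cv2.GaussianBlur(f['image'],(3,3),0).astype(float); g=im.mean(2); z=cloud(f)[...,2]
    hi=hi or 128
    m=box(245,350,170,250,(g<hi)&(z<.022)&(z>.003)).astype(np.uint8); m=cv2.morphologyEx(m,cv2.MORPH_OPEN,np.ones((5,5)))
    n,l,s,c=cv2.connectedComponentsWithStats(m)
    return [rect(f,l==i,.012)+(c[i],) for i in range(1,n) if s[i,4]>200]
E
python3 - <<'E'
from fit import *
f=dict(np.load('pics/top5.npz')); g=f['image'].mean(2); print(g[205,273],g[200,240],g[212,318],g[230,290])
for hi in(120,126,132):
    for o in stones(f,hi=hi): print(hi,o)
E
```

```text
124.0 181.33333333333334 123.66666666666667 178.66666666666666
120 (array([ 0.50381812, -0.30308972]), (154.73440551757812, 21.106773376464844), np.float64(1.0659798276795178), array([327.18944099, 183.57142857]))
126 (array([ 0.50360394, -0.30377213]), (156.13284301757812, 21.67938804626465), np.float64(1.0671094074558747), array([327.41964286, 183.7202381 ]))
126 (array([ 0.43825031, -0.13627592]), (118.7649154663086, 40.097679138183594), np.float64(-0.16228131892063224), array([273.0305499 , 204.62321792]))
126 (array([ 0.41727756, -0.27798096]), (132.32168579101562, 41.97634506225586), np.float64(-0.43970307599029557), array([319.1610338 , 210.93836978]))
132 (array([ 0.50396265, -0.30396982]), (156.13284301757812, 22.498516082763672), np.float64(1.0671094074558747), array([327.38011696, 183.62573099]))
132 (array([ 0.43756384, -0.13732999]), (122.92874145507812, 42.505767822265625), np.float64(-0.16849993322402224), array([273.40037244, 204.54376164]))
132 (array([ 0.41680008, -0.27849527]), (132.6224365234375, 43.76273727416992), np.float64(-0.4474167889296554), array([319.47395833, 212.11284722]))
```

```bash
cat > s7.py <<'E'
from fit import *
import sys
def take(c,a):
    p=np.r_[c,0]; robot.grip(.65,20); R=pick(p+[0,0,.15],a)
    go(p+[0,0,.15],R); lin(p+[0,0,.04],R,.15); h=lin(p+[0,0,.004],R,.03,contact=4); s=st(f'table {h}')
    z=s['tcp_pos'][2]+.003; robot.move_straight([p[0],p[1],z],vel=.05)
    robot.grip(0,40); s=st('gripped'); off=s['tcp_pos'][2]-.006
    robot.move_straight([p[0],p[1],.22],vel=.2); s=st('up'); return off
def put(off,y):
    Rz=Ro.from_euler('z',RY); n=Rz.apply([-.5,0,.866]); l=Rz.apply([.866,0,.5])
    c=W(K0,RY,[.0023,y,.0497]); 
    R=pick(c+[0,0,.1],RY,-np.pi/6); tz=R.apply([0,0,1]); print('tool',tz)
    P=lambda d,u=0: list(c+l*.003-tz*off+n*d+[0,0,u])
    robot.goto(P(.004,.12),rpy(R)); s=st('above rack')
    robot.move_straight(P(.004,.0),vel=.12,contact_N=8); st('near')
    h=robot.move_straight(P(-.004),vel=.02,contact_N=3); st(f'contact {h}')
    robot.grip(.65); st('released'); p=np.array(robot.sense()['tcp_pos'])
    robot.move_straight(list(p-tz*.08),vel=.12)
    p=p-tz*.08; robot.move_straight(list(p+[0,0,.10]),vel=.2)
E
cat > s8.py <<'E'
exec(open('s7.py').read())
f=dict(np.load('pics/top5.npz')); L=stones(f,hi=150)
for o in L: print(o)
o=[o for o in L if 115<o[1][0]<140 and abs(o[0][1]+.137)<.02][0]
off=take(o[0],o[2]); print('off',off)
if robot.sense()['opening']>.48: put(off,0)
E
python3 s8.py
```

```text
(array([ 0.50387994, -0.30392703]), (156.1406707763672, 24.021533966064453), np.float64(1.0658776954517135), array([327.58988764, 183.59269663]))
(array([ 0.43841626, -0.13889647]), (126.91532897949219, 45.21430587768555), np.float64(-0.1621510903433272), array([273.84026622, 204.62728785]))
(array([ 0.41598108, -0.27992505]), (133.0128936767578, 46.59843444824219), np.float64(-0.4397029428322412), array([319.94871795, 212.38461538]))
table True t 52.1 tcp [ 0.4383 -0.1388  0.0069] F [-1.5 -0.8  8.5] op 0.65 gf 4.5
gripped t 52.6 tcp [ 0.4383 -0.1389  0.01  ] F [-1.6 -0.3  3.2] op 0.513 gf 41.0
up t 53.8 tcp [ 0.4375 -0.1389  0.2189] F [-0.5 -0.3 -1.3] op 0.516 gf 40.9
off 0.0039690405772897595
tool [ 0.4379496  -0.24124707 -0.8660254 ]
above rack t 54.6 tcp [ 0.572  -0.2664  0.1772] F [-0.4  0.  -1.3] op 0.512 gf 40.9Traceback (most recent call last):
  File "s8.py", line 6, in <module>
    if robot.sense()['opening']>.48: put(off,0)
                                     ~~~^^^^^^^
  File "<string>", line 15, in put
plant.IKError: the arm cannot follow that straight line within its joint ranges
```

Run:
```python
exec(open('s7.py').read())
off=.004; np.set_printoptions(precision=2,suppress=True)
print(np.array(robot.sense()['joint_pos']))
Rz=Ro.from_euler('z',RY); n=Rz.apply([-.5,0,.866]); l=Rz.apply([.866,0,.5])
for y in(0,-.1,.1):
  for pit in (-30,-25):
    for h in(0,1):
      R=att(RY,np.deg2rad(pit),h); tz=R.apply([0,0,1]); c=W(K0,RY,[.0023,y,.0497])
      for u in(.12,.08,.04,0):
        j=robot.inverse_kinematics(list(c+l*.003-tz*off+n*.004+[0,0,u]),rpy(R)); print(y,pit,h,u,None if j is None else np.array(j))
```

```text
[ 0.86  0.36 -0.65  2.05  0.89  0.4  -2.53]
0 -30 0 0.12 [ 0.86  0.36 -0.64  2.05  0.89  0.4  -2.53]
0 -30 0 0.08 [ 0.53  0.36 -0.24  2.1   0.83  0.24 -2.51]
0 -30 0 0.04 None
0 -30 0 0 None
0 -30 1 0.12 [ 1.25  0.59 -1.21  2.04  1.27  0.7   0.35]
0 -30 1 0.08 [ 1.12  0.57 -1.02  2.07  1.34  0.58  0.26]
0 -30 1 0.04 [ 0.95  0.55 -0.79  2.11  1.45  0.46  0.11]
0 -30 1 0 [ 0.77  0.56 -0.55  2.13  1.65  0.35 -0.12]
0 -25 0 0.12 [ 0.93  0.4  -0.73  1.99  0.75  0.52 -2.38]
0 -25 0 0.08 [ 0.86  0.44 -0.65  2.03  0.87  0.45 -2.5 ]
0 -25 0 0.04 [ 0.77  0.49 -0.54  2.06  1.    0.38 -2.63]
0 -25 0 0 None
0 -25 1 0.12 [ 1.22  0.59 -1.18  1.98  1.09  0.75  0.51]
0 -25 1 0.08 [ 1.22  0.7  -1.21  2.01  1.27  0.78  0.38]
0 -25 1 0.04 [ 1.12  0.68 -1.05  2.04  1.33  0.67  0.3 ]
0 -25 1 0 [ 0.99  0.67 -0.86  2.06  1.4   0.55  0.2 ]
-0.1 -30 0 0.12 [ 1.13  0.38 -0.72  2.05  0.77  0.36 -2.23]
-0.1 -30 0 0.08 [ 1.03  0.42 -0.6   2.08  0.93  0.27 -2.4 ]
-0.1 -30 0 0.04 None
-0.1 -30 0 0 None
-0.1 -30 1 0.12 [ 1.44  0.57 -1.18  2.03  1.17  0.59  0.61]
-0.1 -30 1 0.08 [ 1.42  0.67 -1.18  2.07  1.36  0.62  
[... 750 characters left out ...]
e
0.1 -30 1 0.12 [ 1.02  0.61 -1.18  2.    1.3   0.8   0.18]
0.1 -30 1 0.08 [ 0.83  0.54 -0.89  2.04  1.3   0.62  0.11]
0.1 -30 1 0.04 [ 0.66  0.54 -0.67  2.07  1.39  0.51 -0.02]
0.1 -30 1 0 [ 0.47  0.55 -0.42  2.1   1.54  0.38 -0.21]
0.1 -25 0 0.12 [ 0.7   0.42 -0.69  1.95  0.83  0.59 -2.61]
0.1 -25 0 0.08 [ 0.49  0.42 -0.43  2.    0.8   0.46 -2.62]
0.1 -25 0 0.04 [ 0.19  0.45 -0.05  2.04  0.62  0.29 -2.49]
0.1 -25 0 0 [ 0.15  0.52 -0.    2.06  0.77  0.21 -2.65]
0.1 -25 1 0.12 [ 1.01  0.62 -1.18  1.94  1.16  0.85  0.31]
0.1 -25 1 0.08 [ 0.94  0.63 -1.06  1.97  1.22  0.77  0.24]
0.1 -25 1 0.04 [ 0.82  0.62 -0.89  2.    1.26  0.66  0.17]
0.1 -25 1 0 [ 0.68  0.62 -0.69  2.03  1.33  0.54  0.07]
```

```bash
sed -i "s/R=pick(c+\[0,0,.1\],RY,-np.pi\/6)/R=att(RY,-np.pi\/6,True)/; s/P(.004,.12)/P(.004,.08)/" s7.py
python3 - <<'E'
exec(open('s7.py').read())
go(np.array([.47,-.17,.28]),att(RY,-.2,True)); st()
put(.004,0); st()
E
```

```text
t 57.6 tcp [ 0.4714 -0.1708  0.2721] F [-0.1  0.7 -2.8] op 0.516 gf 40.9
tool [ 0.4379496  -0.24124707 -0.8660254 ]
above rack t 58.4 tcp [ 0.5729 -0.2672  0.1387] F [ 0.5  0.  -0.8] op 0.509 gf 41.0
near t 59.2 tcp [ 0.573  -0.268   0.0596] F [-0.4 -0.1 -1.6] op 0.515 gf 41.0
contact True t 59.5 tcp [ 0.5748 -0.269   0.0549] F [-1.9  0.3  4.1] op 0.515 gf 41.8
released t 59.8 tcp [ 0.5737 -0.2687  0.0537] F [-0.8 -0.2 -0.1] op 0.65 gf 0.0
 t 61.3 tcp [ 0.5378 -0.2496  0.2216] F [-0.3 -0.1 -0.9] op 0.651 gf 0.0
```

```bash
cat > s9.py <<'E'
exec(open('s7.py').read())
go(np.array([.50,.05,.40]),att(SY,0,True)); st()
f=shot('top','top6'); np.savez('pics/top6.npz',**f); g=shot('side','side6'); np.savez('pics/side6.npz',**g)
for o in stones(f,hi=150): print(o)
print(tray(f,.83))
cv2.imwrite('pics/v6.png',np.vstack([cv2.resize(cv2.imread('pics/top6.png')[120:250,230:390],(480,390)),cv2.resize(cv2.imread('pics/side6.png')[150:220,200:360],(480,210))]))
E
python3 s9.py
```

```text
t 62.6 tcp [0.4999 0.0486 0.3907] F [ 0.7 -0.4 -0.1] op 0.652 gf 0.0
(array([ 0.4161824 , -0.27902307]), (135.02081298828125, 48.00721740722656), np.float64(-0.4507575913591051), array([319.97431782, 211.98876404]))
(array([0.37270132, 0.24789621]), (211.88986206054688, 183.9363555908203), np.float64(0.020864090312981087))
```

View pics/v6.png

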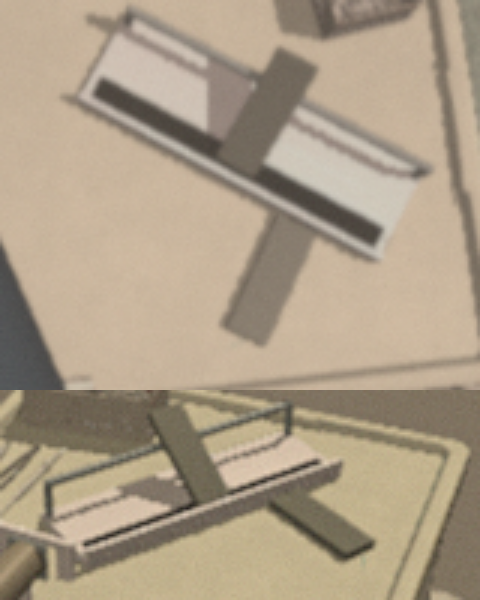

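Stone 1 leans properly in the middle place: lower end behind the lip at (240,165), back on the bar. Next is stone 2.

```bash
cat > s10.py <<'E'
exec(open('s7.py').read())
off=take(np.array([.4165,-.2790]),-.446); print('off',off)
assert robot.sense()['opening']>.48
go(np.array([.47,-.22,.30]),att(RY,-.2,True)); st()
put(off,-.1); st()
s9=open('s9.py').read().replace("top6","top7").replace("side6","side7").replace('v6','v7').replace("[150:220,200:360],(480,210)","[150:370,130:360],(480,210)")
exec(s9)
E
python3 s10.py
```

```text
table True t 66.2 tcp [ 0.4164 -0.2789  0.007 ] F [-0.9  0.3  7.4] op 0.65 gf 3.9
gripped t 66.7 tcp [ 0.4164 -0.2791  0.01  ] F [-1.5  0.   2.8] op 0.514 gf 41.3
up t 67.9 tcp [ 0.4156 -0.2788  0.2188] F [ 0.5 -0.9 -1.3] op 0.514 gf 40.9
off 0.004009688857259006
 t 68.4 tcp [ 0.471  -0.2201  0.2919] F [-0.6 -0.8 -1.7] op 0.516 gf 41.0
tool [ 0.4379496  -0.24124707 -0.8660254 ]
above rack t 69.2 tcp [ 0.5244 -0.355   0.1379] F [ 0.2  0.2 -1.1] op 0.515 gf 41.1
near t 70.1 tcp [ 0.5248 -0.3552  0.0593] F [ 1.9 -0.5 -1.1] op 0.515 gf 41.0
contact True t 70.4 tcp [ 0.5261 -0.3565  0.0549] F [-1.4  1.2  5.8] op 0.514 gf 41.9
released t 70.7 tcp [ 0.5255 -0.3562  0.0537] F [ 0.5 -0.  -0.4] op 0.649 gf 0.0
 t 72.2 tcp [ 0.4896 -0.3371  0.2216] F [-0.1  0.1 -0.5] op 0.647 gf 0.0
 t 73.7 tcp [0.5    0.0484 0.391 ] F [ 0.6 -0.3  0.2] op 0.648 gf 0.0
(array([ 0.5207049 , -0.30241522]), (65.74836730957031, 49.97186279296875), np.float64(1.5697555634408937), array([327.40092166, 178.34101382]))
(array([0.37296747, 0.24790176]), (211.88986206054688, 184.46878051757812), np.float64(0.020864092393575895))
```

View pics/v7.png

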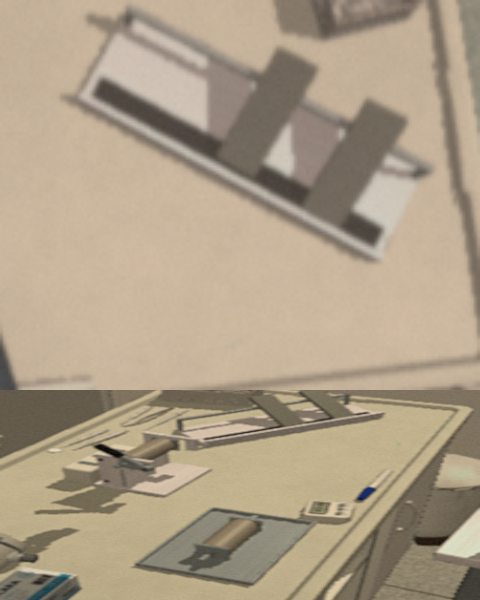

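Both stones lean side by side at (270,110) and (360,160). The lever is shut, the spare is seated, and the worn roller lies in the tray.

```bash
python3 -c "
from plant import robot
print(robot.close_job())"
```

```text
the job is handed in; nothing more can be done
None
```

The job is handed in at about 74 s: the worn roller lies flat in the tray, the spare is on its seats with the lever shut, and both stones found lean on the drying rack; the judge returned no verdict.

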